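# Press the parts trays home and latch the case

### The job

Close up the black parts case lying on its back on the cutting mat: with closed fingers, press its three protruding trays fully home one after another, first the one with the widest black grip bar, then the middle one, then the one with the narrowest bar. Last, press down the raised half of the grey rocker latch, on the end ledge opposite the carrying handle, until it has tipped fully over. Only press: do not pull a tray further out, pick nothing up, leave the other things on the table and case where they are, and finish with the hand clear.

Things in the scene. Friction and masses are not known exactly. Their poses are not given: they have to be found in the camera images.
- case: black small-parts case, fixed, lying on its back on a cutting mat, open front upward: 130 mm (its x) by 300 mm (its y) by 120 mm high; origin at the centre of its underside, z up. Flat ledges 45 mm wide at both ends, at rim height. A black carrying handle sticks out level from the +y end to y = 209 mm; the rocker latch is on the -y ledge
- rim (a point): centre of the case's top, at rim height, 120 mm above the table; axes as the case's. Seven upright trays in a row along y, 30 mm apart, each with a grey front plate 112 x 26 mm and a black grip bar on it. Those at y = -90, -30, 30, 90 mm are home (plates flush with the rim) and cannot move; those at -60, 0, 60 mm, in any arrangement, stand out
- wide_top (a point): centre of the top face of the grip bar of the protruding tray with the widest bar (90 mm long along its x, 14 mm thick along its y, 12 mm high); axes as the case's; this point is 132 mm above the table when the tray is home
- tray_wide (a joint): how far that tray stands out of the case (m): 0 = home against its stop, front plate flush with the rim; starts 0.018 to 0.034; slides straight down under about 5 N and stays where it is left (no spring)
- middle_top (a point): centre of the top face of the grip bar of the protruding tray with the middle-width bar (56 mm long along its x, 14 mm thick along its y, 12 mm high); axes as the case's; this point is 132 mm above the table when the tray is home
- tray_middle (a joint): how far that tray stands out of the case (m): 0 = home against its stop, front plate flush with the rim; starts 0.018 to 0.034; slides straight down under about 5 N and stays where it is left (no spring)
- narrow_top (a point): centre of the top face of the grip bar of the protruding tray with the narrowest bar (24 mm long along its x, 14 mm thick along its y, 12 mm high); axes as the case's; this point is 132 mm above the table when the tray is home
- tray_narrow (a joint): how far that tray stands out of the case (m): 0 = home against its stop, front plate flush with the rim; starts 0.018 to 0.034; slides straight down under about 5 N and stays where it is left (no spring)
- latch_pad (a point): place to press on the rocker latch: upper face of its near (-x) half, 24 mm from the pivot. The rocker is a grey see-saw paddle 76 mm (case x) by 30 by 6 mm; pivot along the case's y at case x = 0, y = -127.5, z = 133 mm; its near half starts raised by about 0.25 rad. The point's axes tip with the paddle; y is the case's y
- latch (a joint): tip of the rocker (rad): about 0 = unlatched, near (-x) half up; 0.5 = fully over, near half down against its stop, where this point has come down about 12 mm; about 3 N at this point moves it, and it stays where it is left
- bead_jar: small closed jar 30 mm across, 42 mm tall, standing on the flat end ledge of the case beside the carrying handle; leave alone; origin at the centre of its underside
- eraser: white eraser 45 x 22 x 13 mm on the mat on the near side of the case; leave alone; origin at the centre of its underside
- tape_roll: cardboard ring 68 mm across, 19 mm high, lying on the mat; leave alone; origin at the centre of its underside
- ruler: flat metal ruler 300 x 30 x 4 mm on the mat on the far side of the case; leave alone; origin at the centre of its underside
- glue: white glue bottle 40 mm across, 110 mm tall, standing on the mat beyond the latch end of the case; leave alone; origin at the centre of its underside
- spare_tray: clear spare tray lying flat on the mat, 120 x 96 x 26 mm, beyond the latch end; leave alone; origin at the centre of its underside
- spool: thread spool 30 mm across, 40 mm tall, standing on the mat; leave alone; origin at the centre of its underside
- scissors: scissors about 140 mm long lying on the mat beyond the carrying handle; leave alone; origin on the underside at the pivot

How it is judged:
On the way, in this order (a step that is already met when the one before it is completed fails the run):
1. the tray with the wide bar is pressed home (value of joint tray_wide below 0.003 m), for 0.2 s.
2. the tray with the middle bar is pressed home (value of joint tray_middle below 0.003 m), for 0.2 s.
3. the tray with the narrow bar is pressed home (value of joint tray_narrow below 0.003 m), for 0.2 s.
4. the rocker latch is tipped over with all trays home (value of joint latch above 0.4 rad and value of joint each of tray_wide, tray_middle, tray_narrow below 0.003 m), for 0.2 s.
At the end, for the whole second after the job is handed in: All three trays are home (within 3 mm of their stops) and the rocker latch is over (at least 0.4 of its 0.5 rad) (all of step 4); the robot touches nothing.
It fails at once if a tray is pulled further out (beyond 40 mm) instead of pressed (value of joint any of tray_wide, tray_middle, tray_narrow above 0.04 m).
It fails at once if a bystander is moved more than 20 mm or lifted (distance of any of bead_jar, eraser, tape_roll, ruler, glue, spare_tray, spool, scissors from where it was at the start of the episode above 0.02 m).
It fails at once if the jar, glue bottle or spool is knocked over (angle between any of bead_jar, glue, spool's own z axis and vertical above 0.4 rad).
It also fails if it takes over 48 s, if anything falls off the work surface, if the arm or the gripper's body presses on something with over 40 N, if the wrist force passes 120 N, or if a joint passes its speed limit or range.

### The arm

A 6-joint arm with a two-finger parallel gripper is mounted at the origin on the work surface. World frame = base frame: x ahead of the robot, y to its left, z up, the work surface at z = 0. Lengths are in m, angles in rad, forces in N, time in s.
With the tool pointing down it reaches from about 0.325 to 0.875 m from the base axis. Payload 4.4 kg.
Tool frame: the origin (TCP) lies midway between the tips of the shut fingers; the grasp point (between the pads) lies 19 mm behind it; z points along the fingers, y is the line along which they close (so a half turn about z gives the same grasp; the last joint's range is limited). The gripper opens to 85 mm and grips with 20 to 120 N. Pads are 22 mm wide; open, the fingers measure 114 mm over their backs; the gripper's body (76 mm by 85 mm) begins 54 mm behind the grasp point. The pads swing forward as they close: fully open they stand 13 mm farther back than shut.
Start: joints at [1.177, 0.207, 1.542, -0, 1.393, -0.15], TCP at [0.139, 0.558, 0.231] pointing down, gripper open.
Joint ranges: [-2.73, 2.73], [-0.86, 2.22], [0.23, 2.46], [-1.11, 4.25], [0.08, 2.63], [-2.82, 2.82]. Speed limits (rad/s): [2.79, 2.79, 3.14, 3.14, 3.14, 3.14].

### API

Orientations are given as a rotation vector (axis times angle).
In Python, from cell import get_state, viewer, order gives the robot as it stands.
- The arm moves only by the tool apply_moves, never from a script. Its argument "rows" is a list of rows, each a list of 4 numbers: the shift along the world's x, y, z in m, then the turn about the world's z in units of 8 degrees (1.0 is 8 degrees). A call has 1 to 8 rows; each row shifts and turns the commanded pose from where the row before left it; what a row does not reach is not made up. A row lasts 1/10 s, in which the tool goes at most 50 mm and 8.59 degrees, less where a joint would pass 70% of its speed; a pose out of reach is approached as far as the arm can. A call is refused whole if a number of a shift passes 0.05 or a number of a turn 1, either way. A call with a gripper value outside its range is refused whole. "hand" is the finger opening in m, from 0 to 0.0854, set as the call begins (left out, the last holds). The fingers move at their own pace and stop on an object; "force" is the grip in N (left out, the last holds). Time passes only in rows, so rows that do not move let the fingers close. It gives the time, the measured TCP pose, the force, the opening and the grip force at its end, in the units of the state.
- get_state(): the state, without advancing time (a new reading comes with each control period).
- viewer.capture(name): name is "scene" or "top" or "wrist"; returns the picture (480x640x3 uint8, red, green, blue); there is no depth.
- viewer.camera_info(name): a dict with "K" (3x3 intrinsics, pixels), "cam_to_world" (4x4, takes a point from camera to world coordinates). Camera axes: x right, y down, z forward; pixel columns grow to the right and rows downward; lengths in m; the calibration is good to about 2 mm. A picture is of the moment at which its call begins: read the wrist's pose just before it. camera_info takes no time and is no camera call; for the wrist camera it gives the pose at the moment of the call.
- order.hand_in(): hands the job in; it is judged then, once.
Trained networks look in the newest picture that a camera, given by its name, has taken for a name from the list of things; names that differ only in an ending like _2 or _b are one class to them, and where a whole thing is asked for, a point or a joint stands for the part that bears it (a point fixed in the world has none). Each returns a list of dicts, best first, with "p" (0 to 1); they miss things now and then, are a little off and sometimes report something else, mostly with a low value. They report only what shows in the picture. A call takes as long as a camera call.
- viewer.cut_out(target, camera): "mask" (480x640 bool, what is visible of it) and "extent" ([left, top, right, bottom] in pixels, round what is visible of it).
The state is a dict: "t": time; "joint_positions": joint angles; "joint_vel": joint speeds; "joint_efforts": joint torques, N m; "tcp_pos": TCP position; "eef_rot": TCP orientation; "wrist_force": force on the tool from outside, world axes, zero at the start; "moment": the same for the moment, N m; "grip_width": opening from 0.0 (shut) to 1.0 (fully open); "grasp_force": force on a finger pad.
Only numpy, scipy, OpenCV 4.12 (cv2) and the standard library are available. Lean on these libraries where they do the work, as an engineer would, in place of code of your own. Each camera call takes 0.05 s, during which the arm holds its last target. There are 200 camera calls.

## Working session

There is one attempt and no reset: what is moved stays moved. The work goes in short steps, Python scripts to look and compute and a tool call to move; the robot and the scene stay as the last step left them, time stands still between calls to the robot, and variables do not carry over. Pictures are saved under pics/ and viewed, at most 10 in all, crops included, and the job is handed in when it is done.

Besides the shell and the picture viewer there is one more tool, called by a JSON object that holds its "op" and its "data". apply_moves: Moves the arm, as the interface text tells. Its arguments: {"type":"object","properties":{"rows":{"type":"array","items":{"type":"array","items":{"type":"number"}}},"hand":{"type":"number"},"force":{"type":"number"}},"required":["rows"]}

```bash
mkdir -p pics; cat > h.py <<'E'
import numpy as np, cv2
from cell import get_state, viewer, order
def ray(cam,px):
    i=viewer.camera_info(cam);K=np.array(i["K"]);T=np.array(i["cam_to_world"])
    d=T[:3,:3]@np.linalg.solve(K,[px[0],px[1],1.0]);return T[:3,3],d
def at_z(cam,px,z):
    o,d=ray(cam,px);return o+d*(z-o[2])/d[2]
def tri(obs):
    A=np.zeros((3,3));b=np.zeros(3)
    for o,d in obs:
        d=d/np.linalg.norm(d);P=np.eye(3)-np.outer(d,d);A+=P;b+=P@o
    x=np.linalg.solve(A,b);return x,[np.linalg.norm((np.eye(3)-np.outer(d,d)/(d@d))@(x-o)) for o,d in obs]
def proj(cam,p):
    i=viewer.camera_info(cam);K=np.array(i["K"]);T=np.linalg.inv(np.array(i["cam_to_world"]))
    q=K@(T[:3,:3]@np.asarray(p)+T[:3,3]);return q[:2]/q[2]
E
python3 - <<'E'
from h import *
for c in ["scene","top"]:
    im=viewer.capture(c); cv2.imwrite(f"pics/{c}0.png",im[:,:,::-1])
    i=viewer.camera_info(c);print(c,np.round(i["cam_to_world"],3).tolist(),np.round(i["K"],0).tolist())
    for t in ["case","wide_top","middle_top","narrow_top","latch_pad","bead_jar","glue"]:
        for r in viewer.cut_out(t,c)[:2]:
            m=r["mask"];ys,xs=np.nonzero(m);print(t,round(r["p"],2),np.round(r["extent"]),cv2.minAreaRect(np.c_[xs,ys].astype(np.float32)))
print(get_state())
E
```

```text
scene [[0.677, 0.612, -0.409, 0.982], [0.736, -0.572, 0.362, -0.312], [-0.013, -0.545, -0.838, 1.009], [0.0, 0.0, 0.0, 1.0]] [[624.0, 0.0, 324.0], [0.0, 624.0, 237.0], [0.0, 0.0, 1.0]]
case 0.98 [270. 145. 420. 337.] ((341.5692443847656, 233.55386352539062), (94.33892059326172, 194.63929748535156), 30.74996566772461)
case 0.75 [373. 127. 436. 178.] ((406.802734375, 150.69174194335938), (65.62287902832031, 25.02191925048828), 29.623750686645508)
wide_top 0.81 [330. 172. 392. 214.] ((359.0010070800781, 193.21995544433594), (67.40033721923828, 23.583419799804688), 23.702646255493164)
middle_top 0.71 [295. 224. 360. 266.] ((325.8999938964844, 243.6999969482422), (70.21253204345703, 22.807889938354492), 26.56505012512207)
middle_top 0.17 [266. 148. 421. 337.] ((341.6002197265625, 233.07154846191406), (93.82659149169922, 196.53256225585938), 30.762720108032227)
narrow_top 0.7 [312. 199. 373. 240.] ((342.88336181640625, 217.68675231933594), (68.43848419189453, 22.3594913482666), 25.974393844604492)
latch_pad 0.74 [280. 257. 331. 291.] ((304.44854736328125, 273.91485595703125), (46.412895202
[... 1311 characters left out ...]
5.0), 90.0)
{'t': 0.8, 'joint_positions': array([ 1.17652183e+00,  2.06580722e-01,  1.54147715e+00, -8.40869595e-06,
        1.39352036e+00, -1.50518943e-01]), 'joint_vel': array([-0.00030635,  0.000345  ,  0.00212106,  0.00021999,  0.00152022,
        0.00069742]), 'joint_efforts': array([-1.56321261e-03, -3.83001280e+01, -2.91952497e+01, -2.93035318e-04,
        9.02862703e-04, -6.27230747e-06]), 'tcp_pos': array([0.13880261, 0.55800306, 0.23130349]), 'eef_rot': array([3.81939366e-01, 3.11827713e+00, 1.83253538e-05]), 'wrist_force': array([-0.25518744, -0.08811938,  1.04276292]), 'moment': array([-0.02089031,  0.03882574,  0.02009662]), 'grasp_force': 0.0, 'grip_width': 0.9987426495871968}
```

View pics/top0.png

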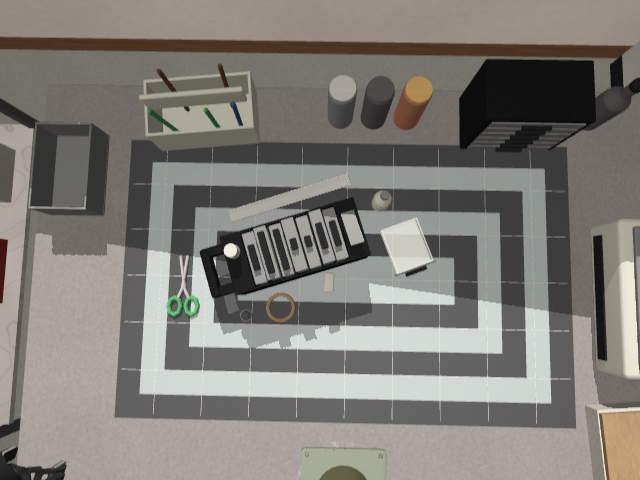

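View pics/scene0.png

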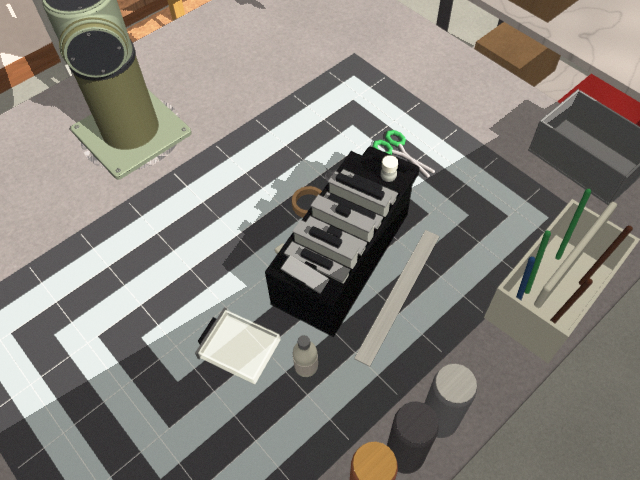

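The pictures show the handle and jar end at the left of the top view. The wide bar is at about (267,252), the narrow at (294,245), the middle at (322,236) and the latch at (352,226). I'll enlarge both views to measure.

```bash
python3 - <<'E'
import cv2
a=cv2.imread("pics/top0.png")[190:305,195:375]; cv2.imwrite("pics/topc.png",cv2.resize(a,None,fx=4.4,fy=4.4,interpolation=cv2.INTER_CUBIC))
a=cv2.imread("pics/scene0.png")[140:340,260:430]; cv2.imwrite("pics/scenec.png",cv2.resize(a,None,fx=3,fy=3,interpolation=cv2.INTER_CUBIC))
E
```

```text
(no output)
```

View pics/topc.png

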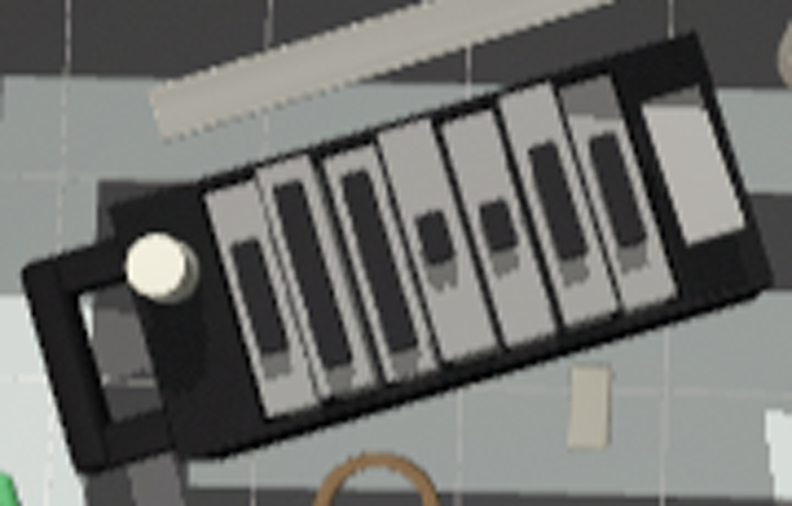

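View pics/scenec.png

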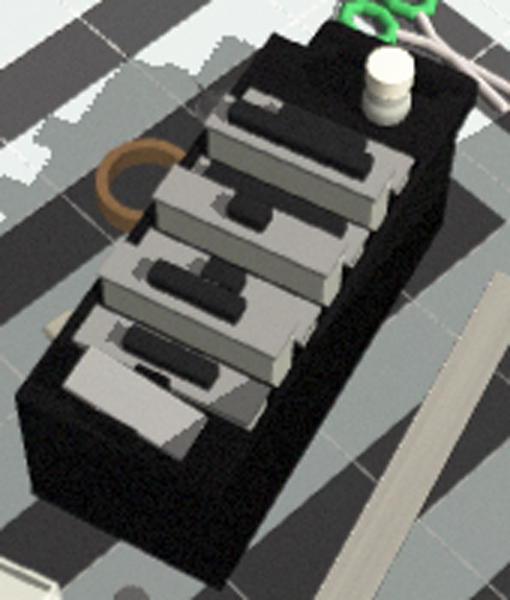

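The crops show the protruding trays from the handle end: wide (case y=+60), narrow (0) and middle (−60). The raised latch half is on the robot side. Next I'll fit the case pose to both views.

```bash
python3 - <<'E'
from h import *
from scipy.optimize import least_squares
tp=lambda x,y:((x+.5)/4.4-.5+195,(y+.5)/4.4-.5+190)
sc=lambda x,y:((x+.5)/3-.5+260,(y+.5)/3-.5+140)
T=dict(w=tp(312.5,274),n=tp(435,238),m=tp(557,202),c1=tp(697,34),c2=tp(772,283),h90=tp(263,296),h_30=tp(499,226),h_90=tp(619,190),l3=tp(743,222),l4=tp(690,243))
S=dict(w=sc(300,136),n=sc(250,209),m=sc(197,290),c2=sc(17,394),h_90=sc(171,354),l3=sc(62,386),l4=sc(92,346),l1=sc(181,459),l2=sc(206,420))
for k in "wnm": x,r=tri([ray("top",T[k]),ray("scene",S[k])]);print(k,x.round(4),np.round(r,4))
def model(p):
    x,y,a,ew,en,em,t=p;c,s=np.cos(a),np.sin(a);s_=.25-t
    L=lambda u,v:(u*np.cos(s_)+3e-3*np.sin(s_),-.1275+v,.133-u*np.sin(s_)+3e-3*np.cos(s_))
    P=dict(w=(0,.06,.132+ew),n=(0,0,.132+en),m=(0,-.06,.132+em),c1=(.065,-.15,.12),c2=(-.065,-.15,.12),h90=(0,.09,.132),h_30=(0,-.03,.132),h_90=(0,-.09,.132),
      l1=L(.038,-.015),l2=L(.038,.015),l3=L(-.038,-.015),l4=L(-.038,.015))
    return {k:np.array([x+c*u-s*v,y+s*u+c*v,z]) for k,(u,v,z) in P.items()}
def f(p):
    P=model(p);return np.concatenate([proj("top",P[k])-v for k,v in T.items()]+[proj("scene",P[k])-v for k,v in S.items()])
r=least_squares(f,[.45,.12,.3,.025,.025,.025,0],loss="soft_l1")
print(r.x.round(4));P=model(r.x);e=f(r.x).reshape(-1,2).round(1)
print(dict(zip([*T,*['s'+k for k in S]],e.tolist())))
x,y,a,*_,t=r.x;c,s=np.cos(a),np.sin(a)
for k in "wnm":print(k,P[k].round(4))
for t in (0,.5):
    q=.25-t;u=-.024*np.cos(q)+.003*np.sin(q);v=-.1275;print("pad",t,x+c*u-s*v,y+s*u+c*v,.133+.024*np.sin(q)+.003*np.cos(q))
E
```

```text
w [0.5267 0.1733 0.1543] [0.0008 0.0008]
n [0.5448 0.1163 0.155 ] [0.0008 0.0008]
m [0.5631 0.0593 0.1522] [0.0006 0.0006]
[ 0.5453  0.1157  0.313   0.0231  0.0242  0.0215 -0.0052]
{'w': [-0.1, -0.3], 'n': [-0.0, -0.5], 'm': [0.1, -0.5], 'c1': [-0.3, -1.1], 'c2': [0.6, -0.2], 'h90': [-1.1, -0.3], 'h_30': [-0.2, -0.7], 'h_90': [-0.3, -0.7], 'l3': [0.8, 0.5], 'l4': [-0.9, -0.2], 'sw': [-0.6, 0.0], 'sn': [-0.6, 0.1], 'sm': [-0.4, 0.1], 'sc2': [-1.5, 0.6], 'sh_90': [-0.6, -0.7], 'sl3': [-0.2, -0.6], 'sl4': [-0.5, -1.2], 'sl1': [0.2, 0.5], 'sl2': [1.0, -0.9]}
w [0.5268 0.1728 0.1551]
n [0.5453 0.1157 0.1562]
m [0.5638 0.0586 0.1535]
pad 0 0.5631353677799681 -0.012564955511901468 0.1418444322872405
pad 0.5 0.5617230881887644 -0.01302209908042555 0.12996904224302339
```

{"op": "apply_moves", "data": {"rows": [[0.024, -0.024, 0, -0.45], [0.024, -0.024, 0, -0.45], [0.024, -0.024, 0, -0.45], [0.024, -0.024, 0, -0.45], [0.024, -0.024, 0, -0.45], [0.024, -0.024, 0, -0.45], [0.024, -0.024, 0, -0.45], [0.024, -0.024, 0, -0.45]], "hand": 0, "force": 60}}

```text
t: 1.6
tcp_pos: [0.3317, 0.365, 0.2315]
eef_rot: [1.149, 2.924, 0.001]
wrist_force: [0.9, -0.4, 0.1]
grip_width: 0.002
grasp_force: 0.0
```

{"op": "apply_moves", "data": {"rows": [[0.024, -0.024, 0, -0.45], [0.024, -0.024, 0, -0.45], [0.024, -0.024, 0, -0.45], [0.024, -0.024, 0, -0.45], [0.024, -0.024, 0, -0.45], [0.024, -0.024, 0, -0.45], [0.024, -0.024, 0, -0.45], [0.022, -0.024, -0.02, -0.5]]}}

```text
t: 2.4
tcp_pos: [0.5244, 0.1733, 0.2145]
eef_rot: [1.846, 2.535, 0.009]
wrist_force: [0.8, -0.1, -0.3]
grip_width: 0.001
grasp_force: 0.0
```

{"op": "apply_moves", "data": {"rows": [[0.0, 0.0, 0, 0], [0, 0, 0, 0], [0, 0, 0, 0]]}}

```text
t: 2.7
tcp_pos: [0.5204, 0.1747, 0.2116]
eef_rot: [-1.844, -2.543, -0.001]
wrist_force: [-0.1, 0.1, -0.0]
grip_width: -0.001
grasp_force: 0.0
```

{"op": "apply_moves", "data": {"rows": [[0.006, -0.002, -0.02, 0], [0, 0, -0.02, 0], [0, 0, -0.008, 0], [0, 0, -0.005, 0], [0, 0, -0.005, 0], [0, 0, -0.005, 0], [0, 0, -0.005, 0]]}}

```text
t: 3.4
tcp_pos: [0.5272, 0.1726, 0.1442]
eef_rot: [1.845, 2.542, 0.003]
wrist_force: [-3.0, 1.1, 4.6]
grip_width: -0.002
grasp_force: 2.1
```

{"op": "apply_moves", "data": {"rows": [[0, 0, -0.004, 0], [0, 0, -0.003, 0], [0, 0, -0.002, 0], [0, 0, 0, 0]]}}

```text
t: 3.8
tcp_pos: [0.5273, 0.1719, 0.1341]
eef_rot: [1.845, 2.541, 0.001]
wrist_force: [0.8, 0.5, 1.4]
grip_width: -0.0
grasp_force: 0.8
```

{"op": "apply_moves", "data": {"rows": [[0, 0, -0.001, 0], [0, 0, -0.001, 0], [0, 0, -0.001, 0], [0, 0, 0, 0], [0, 0, 0, 0]]}}

```text
t: 4.3
tcp_pos: [0.5273, 0.1718, 0.132]
eef_rot: [1.845, 2.541, 0.001]
wrist_force: [-1.1, 0.7, 6.8]
grip_width: -0.003
grasp_force: 3.2
```

{"op": "apply_moves", "data": {"rows": [[0, 0, -0.001, 0], [0, 0, -0.001, 0], [0, 0, 0, 0], [0, 0, 0, 0]]}}

```text
t: 4.7
tcp_pos: [0.5274, 0.1718, 0.132]
eef_rot: [1.845, 2.541, 0.001]
wrist_force: [-5.8, -0.5, 15.6]
grip_width: 0.003
grasp_force: 7.8
```

{"op": "apply_moves", "data": {"rows": [[0, 0, 0.025, 0], [0, 0, 0.03, 0], [0.009, -0.028, 0, 0], [0.009, -0.028, 0, 0], [0.009, -0.028, 0, 0], [0.009, -0.029, 0, 0], [0, 0, 0, 0], [0, 0, 0, 0]]}}

```text
t: 5.5
tcp_pos: [0.5623, 0.0582, 0.1833]
eef_rot: [-1.847, -2.539, 0.002]
wrist_force: [-0.6, 0.9, -0.3]
grip_width: 0.001
grasp_force: 0.0
```

{"op": "apply_moves", "data": {"rows": [[0.001, 0, -0.015, 0], [0, 0, -0.01, 0], [0, 0, -0.005, 0], [0, 0, -0.005, 0], [0, 0, -0.005, 0], [0, 0, -0.004, 0], [0, 0, -0.003, 0], [0, 0, 0, 0]]}}

```text
t: 6.3
tcp_pos: [0.5639, 0.0589, 0.1367]
eef_rot: [1.845, 2.542, -0.0]
wrist_force: [0.1, -0.2, -0.5]
grip_width: -0.002
grasp_force: 0.0
```

{"op": "apply_moves", "data": {"rows": [[0, 0, -0.002, 0], [0, 0, -0.002, 0], [0, 0, -0.001, 0], [0, 0, -0.001, 0], [0, 0, 0, 0], [0, 0, 0, 0]]}}

```text
t: 6.9
tcp_pos: [0.5642, 0.0588, 0.132]
eef_rot: [1.845, 2.541, 0.0]
wrist_force: [-2.1, -0.7, 6.9]
grip_width: 0.001
grasp_force: 3.2
```

{"op": "apply_moves", "data": {"rows": [[0, 0, -0.001, 0], [0, 0, -0.001, 0], [0, 0, 0, 0], [0, 0, 0, 0]]}}

```text
t: 7.3
tcp_pos: [0.5643, 0.0587, 0.132]
eef_rot: [1.845, 2.541, 0.0]
wrist_force: [-5.7, -0.3, 14.7]
grip_width: -0.003
grasp_force: 7.6
```

{"op": "apply_moves", "data": {"rows": [[0, 0, 0.025, 0], [0, 0, 0.028, 0], [-0.009, 0.028, 0, 0], [-0.01, 0.029, 0, 0], [0, 0, 0, 0], [0, 0, 0, 0]]}}

```text
t: 7.9
tcp_pos: [0.5446, 0.1161, 0.1817]
eef_rot: [1.844, 2.543, -0.001]
wrist_force: [-1.0, -0.5, -0.5]
grip_width: -0.003
grasp_force: 0.0
```

{"op": "apply_moves", "data": {"rows": [[0, 0, -0.015, 0], [0, 0, -0.01, 0], [0, 0, -0.005, 0], [0, 0, -0.005, 0], [0, 0, -0.005, 0], [0, 0, -0.004, 0], [0, 0, -0.003, 0], [0, 0, 0, 0]]}}

```text
t: 8.7
tcp_pos: [0.5446, 0.1161, 0.1347]
eef_rot: [-1.846, -2.541, -0.0]
wrist_force: [-0.4, -0.6, 1.6]
grip_width: 0.004
grasp_force: 0.4
```

{"op": "apply_moves", "data": {"rows": [[0, 0, -0.002, 0], [0, 0, -0.001, 0], [0, 0, -0.001, 0], [0, 0, -0.001, 0], [0, 0, 0, 0], [0, 0, 0, 0]]}}

```text
t: 9.3
tcp_pos: [0.5447, 0.1162, 0.132]
eef_rot: [-1.845, -2.542, 0.0]
wrist_force: [-4.4, -1.5, 11.9]
grip_width: -0.002
grasp_force: 5.9
```

{"op": "apply_moves", "data": {"rows": [[0, 0, 0.025, 0], [0, 0, 0.025, 0], [0.004, -0.032, 0, 0], [0.004, -0.032, 0, 0], [0.004, -0.033, 0, 0], [0.003, -0.033, 0, 0], [0, 0, 0, 0], [0, 0, 0, 0]]}}

```text
t: 10.1
tcp_pos: [0.5594, -0.014, 0.1795]
eef_rot: [-1.847, -2.539, -0.001]
wrist_force: [0.3, 1.2, 0.2]
grip_width: 0.001
grasp_force: 0.0
```

```bash
python3 - <<'E'
from h import *
print(get_state()["tcp_pos"])
a=viewer.capture("scene")[100:380,220:460,::-1]; cv2.imwrite("pics/s2.png",cv2.resize(a,None,fx=2.1,fy=2.1))
E
```

```text
[ 0.55943692 -0.01397362  0.17949795]
```

View pics/s2.png

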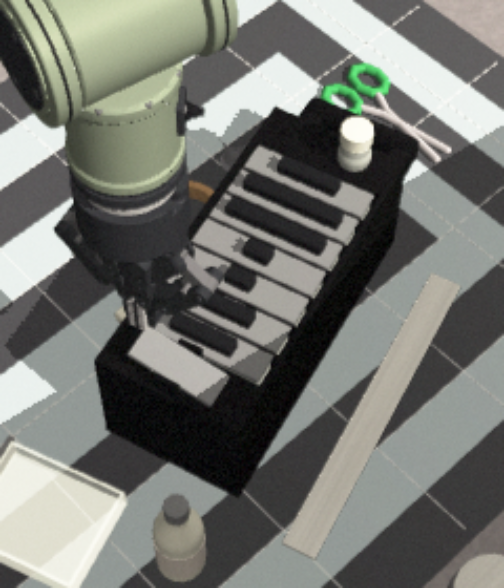

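All seven plates look flush, and the closed fingers (crop ≈(135,315)) stand above the raised near half of the latch. Next I press the latch.

{"op": "apply_moves", "data": {"rows": [[0, 0, -0.015, 0], [0, 0, -0.012, 0], [0, 0, -0.005, 0], [0, 0, -0.004, 0], [0, 0, -0.004, 0], [0, 0, -0.003, 0], [0, 0, -0.001, 0], [0, 0, 0, 0]]}}

```text
t: 10.95
tcp_pos: [0.56, -0.0141, 0.1362]
eef_rot: [1.846, 2.542, 0.0]
wrist_force: [-0.8, -0.2, 0.0]
grip_width: 0.003
grasp_force: 0.0
```

{"op": "apply_moves", "data": {"rows": [[0, 0, -0.002, 0], [0, 0, -0.001, 0], [0, 0, -0.001, 0], [0, 0, 0, 0], [0, 0, 0, 0]]}}

```text
t: 11.45
tcp_pos: [0.5601, -0.0142, 0.1324]
eef_rot: [1.846, 2.541, 0.0]
wrist_force: [-0.6, -0.5, 2.5]
grip_width: -0.0
grasp_force: 1.4
```

{"op": "apply_moves", "data": {"rows": [[0, 0, -0.001, 0], [0, 0, -0.001, 0], [0, 0, -0.001, 0], [0, 0, -0.001, 0], [0, 0, 0, 0], [0, 0, 0, 0]]}}

```text
t: 12.05
tcp_pos: [0.5604, -0.0142, 0.1306]
eef_rot: [1.845, 2.541, 0.001]
wrist_force: [-6.0, -0.7, 14.0]
grip_width: 0.001
grasp_force: 7.1
```

{"op": "apply_moves", "data": {"rows": [[0, 0, 0.03, 0], [0, 0, 0.04, 0], [0, 0, 0.04, 0], [-0.03, 0, 0.03, 0], [-0.04, 0, 0, 0], [-0.04, 0, 0, 0], [0, 0, 0, 0], [0, 0, 0, 0]]}}

```text
t: 12.85
tcp_pos: [0.4493, -0.0138, 0.2678]
eef_rot: [1.846, 2.542, 0.001]
wrist_force: [-0.6, -0.5, 0.4]
grip_width: 0.001
grasp_force: 0.0
```

```bash
python3 - <<'E'
from h import *
s=get_state();print(s["tcp_pos"],s["wrist_force"])
a=viewer.capture("scene")[100:380,220:460,::-1]; cv2.imwrite("pics/s3.png",cv2.resize(a,None,fx=2.1,fy=2.1,interpolation=cv2.INTER_CUBIC))
E
```

```text
[ 0.44926046 -0.01380589  0.26782249] [-0.63130913 -0.46965762  0.39550855]
```

View pics/s3.png

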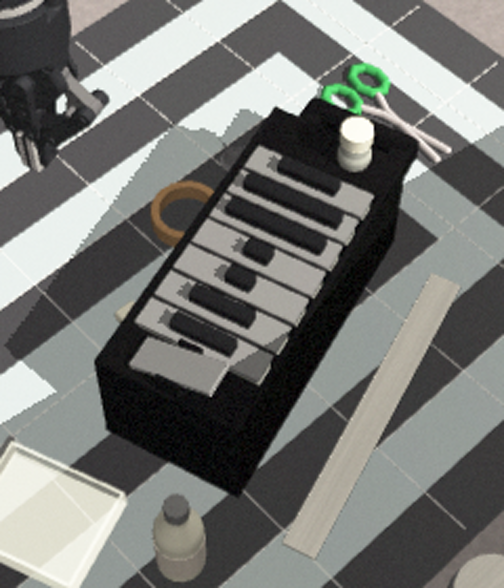

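All plates are flush, the latch is tipped over with its far half up, the bystanders are undisturbed and the hand is clear. I'm handing in the job.

```bash
python3 -c "
from cell import order
print(order.hand_in())"
```

```text
the job is handed in; nothing more can be done
None
```

I pressed the wide, middle and narrow trays home in that order, then tipped the latch over until it met its stop; the hand is clear and the job is handed in (the hand-in gave no verdict).

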